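# Prop the sample tray with the lab jack, then load it

### The arm

A 7-joint arm with a two-finger parallel gripper is mounted at the origin on the work surface. World frame = base frame: x ahead of the robot, y to its left, z up, the work surface at z = 0. Lengths are in m, angles in rad, forces in N, time in s.
With the tool pointing down it reaches from about 0.35 to 0.9 m from the base axis. Payload 8.1 kg.
Tool frame: the origin (TCP) lies midway between the tips of the shut fingers; the grasp point (between the pads) lies arm.tcp_to_grasp behind it (arm.tcp_to_grasp is the distance from the TCP to the grasp point, in m); z points along the fingers, y is the line along which they close (so a half turn about z gives the same grasp; the last joint's range is limited). The gripper opens to 92 mm and grips with 3 to 60 N. Pads are 19 mm wide; open, the fingers measure 130 mm over their backs; the gripper's body (75 mm by 190 mm) begins 47 mm behind the grasp point.
Start: joints at [1.007, 0.434, 0.025, 1.573, -0.012, 1.134, -0.075], TCP at [0.278, -0.56, 0.227] pointing down, gripper open.
Joint ranges: [-2.62, 2.62], [-0.44, 2.09], [-1.27, 1.32], [0.08, 2.57], [-1.32, 4.46], [0.12, 2], [-2.74, 2.74]. Speed limits (rad/s): [2.22, 2.22, 3.01, 3.01, 3.14, 3.14, 3.14].

### API

Orientations are given as a rotation vector (axis times angle).
In Python, from cell import observe, get_image, arm gives the robot as it stands. The module is installed in compiled form; this text tells all that it offers.
- The arm moves only by the tool drive_tool, never from a script. Its argument "steps" is a list of rows, each a list of 5 numbers: the closure, from 0 (fully open) to 1 (shut), then the shift along the world's x, y, z in mm, then the turn about the world's z in rad. In form: [[hand, x, y, z, roll], ...]. A call has 1 to 20 rows; each row shifts and turns the commanded pose from where the row before left it; what a row does not reach is not made up. A row lasts 1/12 s, in which the tool goes at most 41.7 mm and 7.16 degrees, less where a joint would pass 70% of its speed; a pose out of reach is approached as far as the arm can. A call with a gripper value outside its range is refused whole. The fingers move at their own pace and stop on an object; "grip_force" is the grip in N (left out, the last holds). Time passes only in rows, so rows that do not move let the fingers close. It gives the time, the measured TCP pose, the force, the opening and the grip force at its end, in the units of the state.
- observe(): the state, without advancing time (a new reading comes with each control period).
- get_image(name): name is "scene" or "top"; returns a dict with "image" (400x640x3 uint8, red, green, blue), "vfov" (degrees; the focal length in pixels is half the picture's height over the tangent of half this angle, whatever the lens; pixels are square), "cx", "cy" (the principal point, pixels), "xyz" and "attitude" of the camera in the world. Camera axes: x right, y down, z forward; pixel columns grow to the right and rows downward; lengths in m; the calibration is good to about 2 mm. A picture is of the moment at which its call begins. There is no depth.
- arm.sign_off(): hands the job in; it is judged then, once.
The state is a dict: "clock": time; "joints": joint angles; "dq": joint speeds; "joint_efforts": joint torques, N m; "position": TCP position; "ee_rot": TCP orientation; "force": force on the tool from outside, world axes, zero at the start; "ft_torque": the same for the moment, N m; "width": opening from 0.0 (shut) to 1.0 (fully open); "gripper_force": force on a finger pad.
Only numpy, scipy, OpenCV 4.12 (cv2) and the standard library are available. Lean on these libraries where they do the work, as an engineer would, in place of code of your own. Each camera call takes 0.05 s, during which the arm holds its last target. There are 200 camera calls.

### The job

The steel tray lies on the power supply and juts out over the lab jack with nothing under its free end. Before loading anything, turn the jack's knob until its platform just touches the underside of the tray without lifting it off the supply; then nest all the blue beakers upright into one stack on the tray over the jack's platform, and stand all the loose black ink bottles from the bench upright on the tray beside the stack. Leave everything else on the bench where it is.

Things in the scene. Friction and masses are not known exactly. Their poses are not given: they have to be found in the camera images.
- jack_knob (a joint): turning angle (rad, can exceed a full turn) of the lab jack's knob. It grows as the knob is turned clockwise by someone standing at the robot and facing the knob, and growing raises the platform: 12 mm per full turn (1.91 mm per rad). The screw holds by itself; the knob turns with about 0.1 N m.
- jack_grip (a point): centre of the jack's round black ribbed knob (40 mm diameter, 28 mm long, a white index mark on its end) on the end of the jack's horizontal screw, on the robot's side of the jack, 158 mm from the jack's centre; its axis is level and parallel to the x axis of jack_top. The screw with the knob rises half as much as the platform; the knob's centre is about 58 mm above the bench. The point turns with the knob about its own x axis.
- jack_top (a point): centre of the upper face of the jack's platform, a level 150 x 150 mm steel plate carried by scissor links above a base fixed to the bench. x axis: away from the knob, along the screw; z: up. It moves straight up and down only.
- tray_under (a point): point on the flat underside of the tray, above the edge of the jack's platform that is nearer the power supply (about 70 mm from the platform's centre), where the rising platform would first lift the tray: in the tray's frame at (0, -0.05, 0). Its height less that of jack_top is the gap under the tray.
- tray: loose stainless tray, 160 (x) x 400 (y) x 14 mm, 0.7 kg, walls and floor 4 mm thick; origin at the centre of its underside, y along its length, z up. It lies on the flat top of a grey bench power supply (118 mm high, 240 mm wide, on the +y side of the jack) and its -y end juts out some 180 mm over the jack with nothing under it; it can tip if that end is loaded unsupported, and tilts if the jack lifts it.
- beaker_a_mid (a point): centre, half-way up, of a loose blue plastic low-form stacking beaker, 50 mm high, about 60 g, open at the top, standing upright (z up). Upper 24 mm: straight collar of 60 mm outer, 56 mm inner diameter; below the collar a tapered body of 52 mm down to 42 mm diameter at the foot, floor 7 mm thick. Nested, each collar rests on the rim below, 24 mm higher. All beakers are alike; may be absent.
- beaker_b_mid (a point): centre, half-way up, of a loose blue plastic low-form stacking beaker, 50 mm high, about 60 g, open at the top, standing upright (z up). Upper 24 mm: straight collar of 60 mm outer, 56 mm inner diameter; below the collar a tapered body of 52 mm down to 42 mm diameter at the foot, floor 7 mm thick. Nested, each collar rests on the rim below, 24 mm higher. All beakers are alike; may be absent.
- beaker_c_mid (a point): centre, half-way up, of a loose blue plastic low-form stacking beaker, 50 mm high, about 60 g, open at the top, standing upright (z up). Upper 24 mm: straight collar of 60 mm outer, 56 mm inner diameter; below the collar a tapered body of 52 mm down to 42 mm diameter at the foot, floor 7 mm thick. Nested, each collar rests on the rim below, 24 mm higher. All beakers are alike; may be absent.
- beaker_d_mid (a point): centre, half-way up, of a loose blue plastic low-form stacking beaker, 50 mm high, about 60 g, open at the top, standing upright (z up). Upper 24 mm: straight collar of 60 mm outer, 56 mm inner diameter; below the collar a tapered body of 52 mm down to 42 mm diameter at the foot, floor 7 mm thick. Nested, each collar rests on the rim below, 24 mm higher. All beakers are alike; may be absent.
- ink_r_mid (a point): centre, half-way up, of a loose black ink bottle with a pointed red cap: 80 mm high, round body of 34 mm diameter up to 48 mm, about 80 g, upright (z up). May be absent.
- ink_y_mid (a point): centre, half-way up, of a loose black ink bottle with a pointed yellow cap: 80 mm high, round body of 34 mm diameter up to 48 mm, about 80 g, upright (z up). May be absent.
- jar: bystander: amber jar with white cap, 48 mm diameter, 60 mm high, origin under its centre
- spatula: bystander: spatula with wooden handle, 180 mm long, lying flat, origin on its underside near its middle
- carton: bystander: small cardboard box, 50 x 90 x 32 mm, origin under its centre
There are look-alikes about, which are no part of the job. Leave any purple look-alike of the part that bears ink_r_mid alone.

How it is judged:
By the outcome, as a careful person would: the job done as asked, in the order asked, and still so for the second after the job is handed in, with the robot touching nothing.
Of beaker_a, beaker_b, beaker_c, beaker_d only 3 to 4 are there at a start; the rules pass over those that are not, and their reading is None.
Of ink_r, ink_y only 1 to 2 are there at a start; the rules pass over those that are not, and their reading is None.
At some moment in a run one of beaker_a, beaker_b, beaker_c, beaker_d may be knocked a few centimetres aside while the robot is not near it.
It also fails if it takes over 210 s, if anything falls off the work surface, if the arm or the gripper's body presses on something with over 40 N, if the wrist force passes 120 N, or if a joint passes its speed limit or range.

## Working session

There is one attempt and no reset: what is moved stays moved. The work goes in short steps, Python scripts to look and compute and a tool call to move; the robot and the scene stay as the last step left them, time stands still between calls to the robot, and variables do not carry over. Pictures are saved under pics/ and viewed, at most 14 in all, crops included, and the job is handed in when it is done.

Besides the shell and the picture viewer there is one more tool, called as name(argument=value, ...), one argument or row to a line, values as JSON. drive_tool: Moves the arm, as the interface text tells. Its arguments: {"type":"object","properties":{"steps":{"type":"array"},"grip_force":{"type":"number"}},"required":["steps"]}

```bash
mkdir -p pics; cat > h.py <<'E'
import numpy as np, cv2
from cell import observe, get_image, arm
from scipy.spatial.transform import Rotation as R
def cam(n):
    d=get_image(n); a=np.array(d["attitude"],float)
    M=a if a.shape==(3,3) else R.from_rotvec(a).as_matrix()
    im=d["image"]; d["M"]=M; d["f"]=im.shape[0]/2/np.tan(np.radians(d["vfov"])/2); return d
def plane(d,u,v,z):
    r=d["M"]@np.array([(u-d["cx"])/d["f"],(v-d["cy"])/d["f"],1]); p=np.array(d["xyz"])
    return p+r*(z-p[2])/r[2]
def proj(d,P):
    c=d["M"].T@(np.array(P)-np.array(d["xyz"])); return c[:2]/c[2]*d["f"]+[d["cx"],d["cy"]]
def tri(d1,a,d2,b):
    A=[];B=[]
    for d,(u,v) in((d1,a),(d2,b)):
        r=d["M"]@np.array([(u-d["cx"])/d["f"],(v-d["cy"])/d["f"],1]);r/=np.linalg.norm(r)
        Q=np.eye(3)-np.outer(r,r);A.append(Q);B.append(Q@np.array(d["xyz"]))
    return np.linalg.lstsq(np.vstack(A),np.hstack(B),rcond=None)[0]
def save(im,n): cv2.imwrite("pics/"+n,cv2.cvtColor(np.ascontiguousarray(im),cv2.COLOR_RGB2BGR))
E
python3 - <<'E'
from h import *
for n in("scene","top"):
    d=cam(n); save(d["image"],n+"0.png"); print(n,d["vfov"],d["cx"],d["cy"],d["xyz"],d["attitude"],d["f"])
print(arm.tcp_to_grasp,observe())
E
```

```text
scene 42.44055034244653 326.0498913563573 196.7720972285594 [ 1.54248904 -0.31213354  0.85405124] [-1.79939593 -1.380386    0.72251478] 515.0900785181399
top 46.15226531917621 320.75644768475166 194.5028138733084 [0.29170148 0.0056521  1.47904493] [-2.17206911  2.1556558  -0.16644946] 469.43521053150386
0.0188 {'clock': 0.1, 'joints': array([ 1.0074074 ,  0.43514621,  0.02498672,  1.57399884, -0.01158374,
        1.13402425, -0.07506695]), 'dq': array([ 0.00020126, -0.0020662 ,  0.0001756 , -0.00316487, -0.00014547,
        0.00058959, -0.00074302]), 'joint_efforts': array([ 3.09356881e-03, -6.69126678e+01,  9.87657420e-01, -3.15145326e+01,
       -6.05620933e-02,  3.72758461e-02,  2.93066580e-05]), 'position': array([ 0.27764329, -0.55942764,  0.22603084]), 'ee_rot': array([-3.05727870e+00, -7.17047110e-01,  7.39992094e-04]), 'force': array([ 0.87950748,  0.51989431, -0.30344367]), 'ft_torque': array([-0.03599955, -0.01274114,  0.01766911]), 'gripper_force': 0.0, 'width': 0.9990358554016964}
```

View pics/scene0.png

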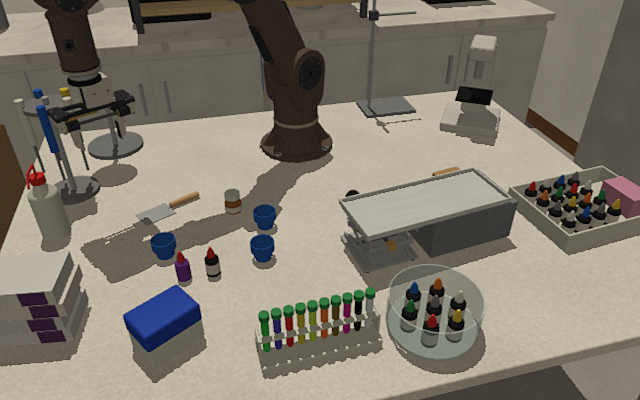

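View pics/top0.png

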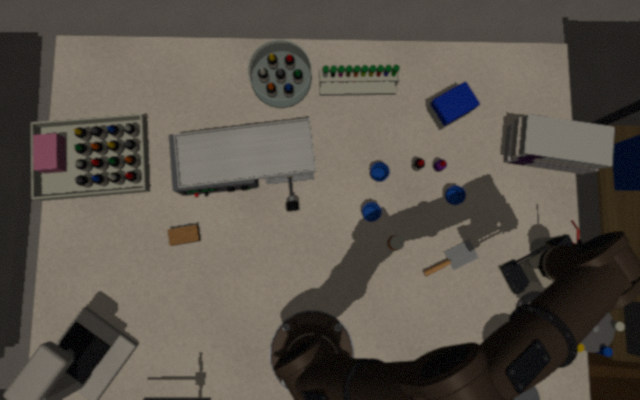

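```bash
python3 - <<'E'
from h import *
s=cam("scene");t=cam("top")
a=cv2.resize(s["image"][165:285,330:530],(800,480),interpolation=cv2.INTER_CUBIC)
save(a,"jack1.png")
b=cv2.resize(t["image"][110:220,160:480],(800,275),interpolation=cv2.INTER_CUBIC)
c=cv2.resize(s["image"][190:290,130:290],(480,300),interpolation=cv2.INTER_CUBIC)
o=np.zeros((580,800,3),np.uint8);o[:275]=b;o[278:578,:480]=c;save(o,"mix1.png")
for d,n,z in((t,"top",.05),(s,"scene",.05)):
    h=cv2.cvtColor(d["image"],cv2.COLOR_RGB2HSV)
    m=cv2.inRange(h,(100,150,50),(122,255,255))
    k,_,st,ce=cv2.connectedComponentsWithStats(m)
    for i in range(1,k):
        if st[i,4]>60: print(n,st[i],ce[i].round(1),plane(d,*ce[i],z).round(4))
for nm,u,v,z in(("cap",419,163,.08),("purplecap",440,165,.08),("knob",292.5,203,.07),("tray NW",170,135,.132),("NE",310,118,.132),("SW",177,192,.132),("SE",314,173,.132),("jar",396,242,.06),("carton",184,234,.032)):
    print(nm,plane(t,u,v,z).round(3))
E
```

```text
top [ 433   83   46   41 1053] [455.2 102.6] [ 0.7786 -0.451   0.05  ]
top [371 163  17  18 231] [378.9 171.1] [ 0.5553 -0.2058  0.05  ]
top [446 186  17  13 116] [452.7 191.1] [ 0.4949 -0.4341  0.05  ]
top [363 203  18  17 169] [369.9 209.4] [ 0.4359 -0.1767  0.05  ]
top [603 347   9  10  71] [607.1 351.4] [ 0.0162 -0.8828  0.05  ]
scene [33 89 10  9 63] [37.4 92.8] [-0.5681 -0.901   0.05  ]
scene [ 36 105  23  48 397] [ 47.1 128.4] [-0.2308 -0.8134  0.05  ]
scene [254 205  22  25 429] [264.3 216.3] [ 0.4562 -0.1815  0.05  ]
scene [151 233  25  27 523] [163.4 245.1] [ 0.5098 -0.4373  0.05  ]
scene [250 235  24  27 511] [262.  247.2] [ 0.5788 -0.2076  0.05  ]
scene [409 282   9  12  71] [413.8 288.4] [0.8028 0.0914 0.05  ]
scene [ 124  285   77   67 2936] [161.9 317.4] [ 0.7475 -0.4425  0.05  ]
cap [ 0.576 -0.324  0.08 ]
purplecap [ 0.571 -0.388  0.08 ]
knob [0.451 0.06  0.07 ]
tray NW [0.641 0.418 0.132]
NE [0.697 0.009 0.132]
SW [0.473 0.39  0.132]
SE [ 0.533 -0.004  0.132]
jar [ 0.336 -0.254  0.06 ]
carton [0.357 0.391 0.032]
```

View pics/jack1.png

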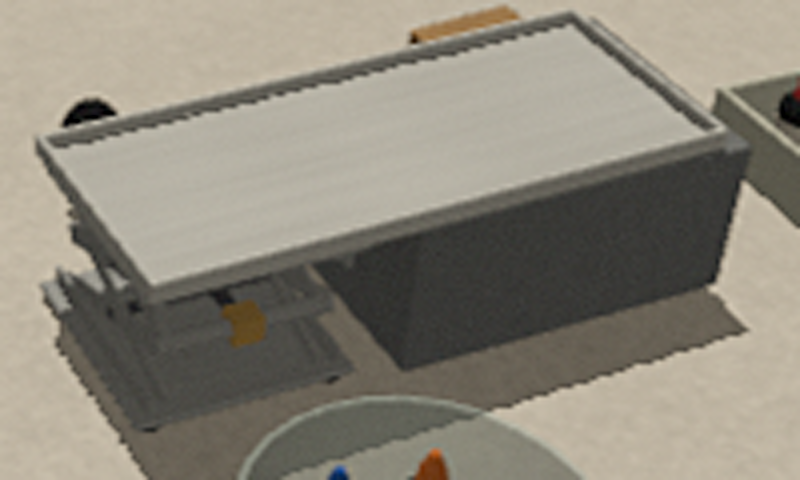

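View pics/mix1.png

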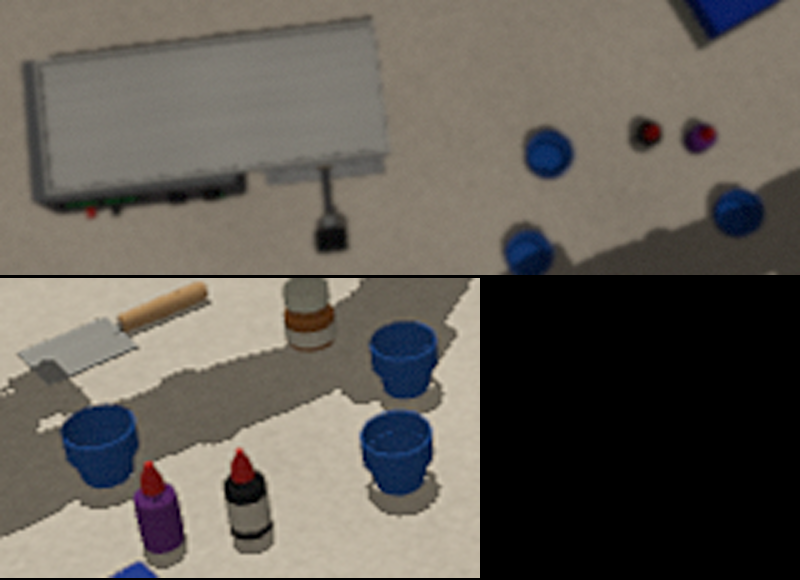

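```bash
python3 - <<'E'
from h import *
s=cam("scene");t=cam("top")
h=cv2.cvtColor(t["image"],cv2.COLOR_RGB2GRAY)
m=(h[190:216,280:305]<55).astype(np.uint8)
k,_,st,ce=cv2.connectedComponentsWithStats(m);i=1+np.argmax(st[1:,4]);print("knob px",st[i],ce[i]+[280,190])
kn=plane(t,*(ce[i]+[280,190]),.068);print(kn)
# tray outline
yaw=np.arctan2(.15,.99);ex=np.array([np.cos(yaw),np.sin(yaw),0]);ey=np.array([-ex[1],ex[0],0])
c=kn.copy();c=c+ex*.158;print("jack c",c)
for z in(.0,.06,.08,.1,.11,.118):
    q=[c+ex*a+ey*b for a,b in((-.075,-.075),(.075,-.075),(.075,.075),(-.075,.075))]
    for p in q:p[2]=z
    print(z,"sceneCrop",[((proj(s,p)-[330,165])*4).round().tolist() for p in q],"topCrop",[((proj(t,p)-[160,110])*2.5).round().tolist() for p in q])
for name,pix in(("ink cap tip",((212,250),(421,162))),):pass
im=np.hstack([cv2.resize(s["image"][205:265,335:435],(800,480),interpolation=cv2.INTER_CUBIC)])
save(im,"jack2.png")
print(repr(t["image"][165:186,290].mean(1).round().astype(int)),repr(t["image"][165:186,275].mean(1).round().astype(int)))
E
```

```text
knob px [  6  10  13  11 119] [292.00840336 204.95798319]
[0.44541838 0.0611709  0.068     ]
jack c [0.60163543 0.08484015 0.068     ]
0.0 sceneCrop [[37.0, 297.0], [143.0, 442.0], [356.0, 376.0], [237.0, 241.0]] topCrop [[381.0, 171.0], [365.0, 58.0], [250.0, 73.0], [265.0, 187.0]]
0.06 sceneCrop [[39.0, 224.0], [147.0, 366.0], [367.0, 301.0], [244.0, 170.0]] topCrop [[382.0, 163.0], [365.0, 45.0], [245.0, 61.0], [260.0, 180.0]]
0.08 sceneCrop [[39.0, 199.0], [149.0, 340.0], [370.0, 276.0], [246.0, 145.0]] topCrop [[382.0, 160.0], [364.0, 41.0], [243.0, 57.0], [258.0, 177.0]]
0.1 sceneCrop [[40.0, 173.0], [151.0, 313.0], [374.0, 249.0], [249.0, 120.0]] topCrop [[382.0, 157.0], [364.0, 36.0], [241.0, 53.0], [257.0, 175.0]]
0.11 sceneCrop [[40.0, 160.0], [152.0, 300.0], [376.0, 236.0], [250.0, 107.0]] topCrop [[382.0, 156.0], [364.0, 34.0], [240.0, 50.0], [256.0, 173.0]]
0.118 sceneCrop [[41.0, 150.0], [153.0, 289.0], [377.0, 225.0], [251.0, 97.0]] topCrop [[382.0, 154.0], [364.0, 32.0], [239.0, 49.0], [255.0, 172.0]]
array([123, 123, 126, 124, 125, 123, 117, 110, 107,  94,  83,  69,  48,
        42,  41,  40,  40,  43,  43,  44,  42]) array([123, 121, 125, 122, 123, 123, 123, 123, 116, 108, 101,  92,  89,
        91,  93,  94,  97,  93,  99, 112, 119])
```

View pics/jack2.png

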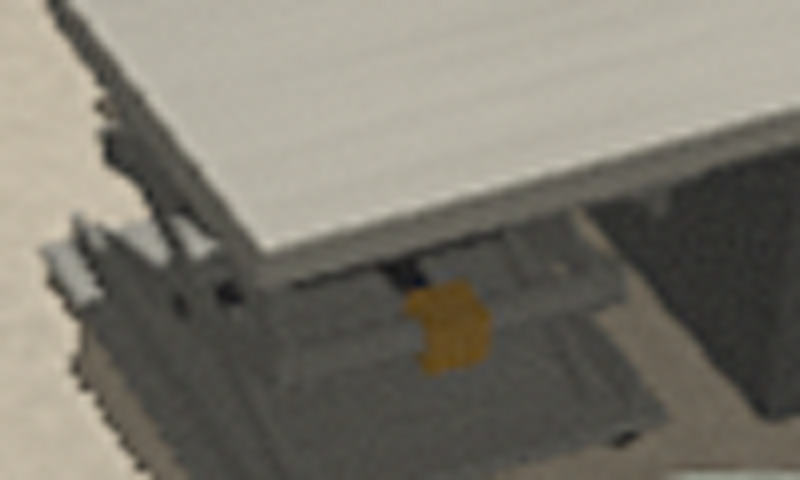

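drive_tool(
  steps=[
    [1, 15.4, 38, 0, -0.1],
    [1, 15.4, 38, 0, -0.1],
    [1, 15.4, 38, 0, -0.1],
    [1, 15.4, 38, 0, 0],
    [1, 15.4, 38, 0, 0],
    [1, 15.4, 38, 0, 0],
    [1, 15.4, 38, 0, 0],
    [1, 15.4, 38, 0, 0],
    [1, 15.4, 38, 0, 0],
    [1, 15.4, 38, 0, 0],
    [1, 15.4, 38, 0, 0],
    [1, 15.4, 38, 0, 0],
    [1, 15.4, 38, 0, 0],
    [1, 15.4, 38, 0, 0],
    [1, 15.4, 38, 0, 0],
    [1, 15.4, 38, 0, 0],
    [1, 15.4, 38, 0, 0],
    [1, 15.4, 38, 0, 0],
    [1, 15.4, 38, 0, 0],
    [1, 15.4, 38, 0, 0],
  ],
)

```text
clock: 1.97
position: [0.5863, 0.202, 0.2267]
ee_rot: [3.131, 0.252, 0.0]
force: [0.3, -1.4, -0.0]
width: 0.006
gripper_force: 0.0
```

drive_tool(
  steps=[
    [1, 0, 0, 0, 0],
    [1, 0, 0, 0, 0],
    [1, 0, 0, 0, 0],
  ],
)

```text
clock: 2.22
position: [0.5857, 0.1997, 0.2263]
ee_rot: [3.131, 0.252, -0.001]
force: [-0.2, -0.7, -0.0]
width: 0.004
gripper_force: 0.0
```

drive_tool(
  steps=[
    [1, 0, 0, -35, 0],
    [1, 0, 0, -35, 0],
    [1, 0, 0, -22, 0],
    [1, 0, 0, -6, 0],
    [1, 0, 0, -1, 0],
    [1, 0, 0, -1, 0],
    [1, 0, 0, 0, 0],
  ],
)

```text
clock: 2.8
position: [0.587, 0.2001, 0.1285]
ee_rot: [-3.131, -0.251, -0.004]
force: [0.6, 0.5, -0.5]
width: -0.001
gripper_force: 0.0
```

drive_tool(
  steps=[
    [1, 0, 0, -2, 0],
    [1, 0, 0, -2, 0],
    [1, 0, 0, 0, 0],
    [1, 0, 0, 0, 0],
  ],
)

```text
clock: 3.13
position: [0.586, 0.2002, 0.123]
ee_rot: [3.131, 0.252, 0.001]
force: [-0.1, -0.8, -0.6]
width: 0.006
gripper_force: 0.0
```

drive_tool(
  steps=[
    [1, 0, 0, -1, 0],
    [1, 0, 0, 0, 0],
    [1, 0, 0, 0, 0],
  ],
)

```text
clock: 3.38
position: [0.5861, 0.2003, 0.1224]
ee_rot: [-3.131, -0.252, -0.001]
force: [-2.1, -0.3, 5.2]
width: 0.004
gripper_force: 2.6
```

drive_tool(
  steps=[
    [1, 0, 0, -1, 0],
    [1, 0, 0, 0, 0],
    [1, 0, 0, 0, 0],
  ],
)

```text
clock: 3.63
position: [0.5861, 0.2003, 0.1223]
ee_rot: [-3.131, -0.252, -0.002]
force: [-3.8, -2.1, 13.2]
width: 0.005
gripper_force: 6.8
```

drive_tool(
  steps=[
    [1, 0, 0, 0, 0],
    [1, 0, 0, 0, 0],
  ],
)

```text
clock: 3.8
position: [0.5861, 0.2003, 0.1223]
ee_rot: [-3.131, -0.252, -0.002]
force: [-4.5, -2.3, 14.3]
width: 0.006
gripper_force: 6.8
```

drive_tool(
  steps=[
    [1, 0, 0, 30, 0],
    [1, 0, 0, 20, 0],
    [1, -28, -25, 0, 0],
    [1, -28, -25, 0, 0],
    [1, -28, -25, 0, 0],
    [1, -28, -25, 0, 0],
    [1, -30, -25, 0, 0],
    [1, 0, 0, -35, 0],
    [1, 0, 0, -35, 0],
    [1, 0, 0, -16, 0],
    [1, 0, 0, 0, 0],
    [1, 0, 0, 0, 0],
  ],
)

```text
clock: 4.8
position: [0.4435, 0.0752, 0.0846]
ee_rot: [3.131, 0.253, -0.003]
force: [0.2, 0.0, 0.9]
width: 0.006
gripper_force: 0.0
```

drive_tool(
  steps=[
    [1, 0, 0, -1.5, 0],
    [1, 0, 0, -1.5, 0],
    [1, 0, 0, -1, 0],
    [1, 0, 0, 0, 0],
  ],
)

```text
clock: 5.13
position: [0.4444, 0.0753, 0.0813]
ee_rot: [-3.131, -0.252, -0.002]
force: [0.3, 0.1, -0.6]
width: -0.001
gripper_force: 0.0
```

drive_tool(
  steps=[
    [1, 0, 0, -1.5, 0],
    [1, 0, 0, 0, 0],
    [1, 0, 0, 0, 0],
  ],
)

```text
clock: 5.38
position: [0.4439, 0.0752, 0.0793]
ee_rot: [3.131, 0.252, 0.0]
force: [-0.6, 0.4, -0.3]
width: 0.004
gripper_force: 0.0
```

drive_tool(
  steps=[
    [1, 0, 0, -1, 0],
    [1, 0, 0, -1, 0],
    [1, 0, 0, 0, 0],
  ],
)

```text
clock: 5.63
position: [0.4438, 0.0751, 0.077]
ee_rot: [3.131, 0.252, -0.001]
force: [0.4, -0.0, 0.5]
width: 0.005
gripper_force: 0.0
```

drive_tool(
  steps=[
    [1, 0, 0, -1, 0],
    [1, 0, 0, 0, 0],
    [1, 0, 0, 0, 0],
  ],
)

```text
clock: 5.88
position: [0.4438, 0.0752, 0.0762]
ee_rot: [3.131, 0.252, -0.0]
force: [-0.8, 0.4, -0.1]
width: 0.003
gripper_force: 0.0
```

drive_tool(
  steps=[
    [1, 0, 0, 6, 0],
    [1, 1, -7, 0, 0],
    [1, 1, -7, 0, 0],
    [1, 0, 0, -2, 0],
    [1, 0, 0, 0, 0],
  ],
)

```text
clock: 6.3
position: [0.4458, 0.0602, 0.08]
ee_rot: [3.131, 0.25, -0.0]
force: [0.1, 0.0, 0.6]
width: 0.003
gripper_force: 0.0
```

drive_tool(
  steps=[
    [1, 0, 0, -1, 0],
    [1, 0, 0, -1, 0],
    [1, 0, 0, 0, 0],
  ],
)

```text
clock: 6.55
position: [0.4457, 0.0613, 0.078]
ee_rot: [-3.131, -0.253, 0.001]
force: [-0.4, 0.0, 0.8]
width: 0.005
gripper_force: 0.0
```

drive_tool(
  steps=[
    [1, 0, 0, -1, 0],
    [1, 0, 0, 0, 0],
    [1, 0, 0, 0, 0],
  ],
)

```text
clock: 6.8
position: [0.4458, 0.0614, 0.0775]
ee_rot: [3.131, 0.253, 0.0]
force: [-2.2, -0.2, 6.8]
width: 0.004
gripper_force: 3.5
```

drive_tool(
  steps=[
    [1, 0, 0, -1, 0],
    [1, 0, 0, 0, 0],
    [1, 0, 0, 0, 0],
  ],
)

```text
clock: 7.05
position: [0.4459, 0.0614, 0.077]
ee_rot: [3.131, 0.253, 0.001]
force: [-4.2, -1.1, 15.0]
width: 0.007
gripper_force: 8.0
```

drive_tool(
  steps=[
    [1, 0.4, -2.5, 0, 0],
    [1, 0.4, -2.5, 0, 0],
    [1, 0.4, -2.5, 0, 0],
  ],
)

```text
clock: 7.3
position: [0.4468, 0.0555, 0.0769]
ee_rot: [-3.13, -0.255, -0.0]
force: [-3.8, 4.8, 11.1]
width: 0.005
gripper_force: 4.8
```

```bash
cat > pl.py <<'E'
from h import *
import sys
s=cam("scene"); save(s["image"],sys.argv[1]+"_s.png")
np.save(sys.argv[1],s["image"])
E
python3 pl.py after1
```

drive_tool(
  steps=[
    [1, 0, 0, 8, 0],
    [1, -1.2, 8, 0, 0],
    [1, -1.2, 8, 0, 0],
    [1, 0, 0, -4, 0],
    [1, 0, 0, -4, 0],
    [1, 0, 0, -1, 0],
    [1, 0, 0, 0, 0],
  ],
)

```text
clock: 7.93
position: [0.445, 0.0709, 0.0758]
ee_rot: [-3.131, -0.254, -0.001]
force: [-6.0, 3.4, 22.2]
width: 0.005
gripper_force: 11.7
```

drive_tool(
  steps=[
    [1, 0.5, -3, 0, 0],
    [1, 0.5, -3, 0, 0],
    [1, 0.5, -3, 0, 0],
  ],
)

```text
clock: 8.18
position: [0.4459, 0.0642, 0.0764]
ee_rot: [-3.128, -0.257, -0.001]
force: [-13.1, 10.3, 37.2]
width: 0.005
gripper_force: 18.3
```

drive_tool(
  steps=[
    [1, 0.4, -3, 0, 0],
    [1, 0.4, -3, 0, 0],
    [1, 0.4, -3, 0, 0],
  ],
)

```text
clock: 8.43
position: [0.4474, 0.0531, 0.0763]
ee_rot: [-3.13, -0.255, -0.001]
force: [-5.5, 2.6, 20.4]
width: 0.007
gripper_force: 9.3
```

```bash
python3 - <<'E'
from h import *
s=cam("scene");a=cv2.resize(s["image"][205:265,335:435],(800,480),interpolation=cv2.INTER_CUBIC);save(a,"jack3.png")
a=cv2.cvtColor(cv2.imread("pics/jack2.png"),cv2.COLOR_BGR2GRAY);b=cv2.cvtColor(cv2.imread("pics/jack3.png"),cv2.COLOR_BGR2GRAY)
for n,(x,y,w,h) in {"bar":(420,280,70,90),"quad":(600,180,80,60),"right":(560,220,90,120),"left":(90,110,60,70),"bar2":(280,290,130,90)}.items():
    t=a[y:y+h,x:x+w]; r=cv2.matchTemplate(b[y-30:y+h+30,x-20:x+w+20],t,cv2.TM_CCOEFF_NORMED);_,v,_,l=cv2.minMaxLoc(r);print(n,v,l[0]-20,l[1]-30)
E
```

```text
bar 0.852750837802887 3 -3
quad 0.9804049730300903 -1 -3
right 0.9796489477157593 -1 -1
left 0.7180205583572388 3 9
bar2 0.8542214035987854 -1 -1
```

View pics/jack3.png

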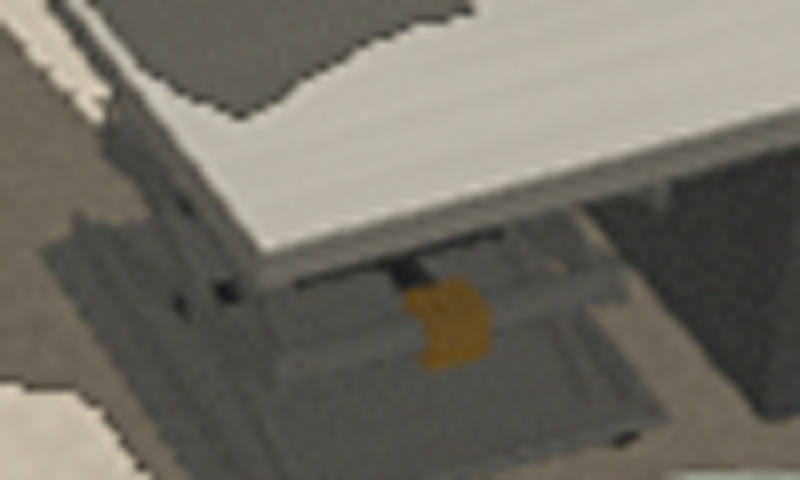

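drive_tool(
  steps=[
    [1, 0, 0, 8, 0],
    [1, -1.2, 8, 0, 0],
    [1, -1.2, 8, 0, 0],
    [1, 0, 0, -4, 0],
    [1, 0, 0, -3.3, 0],
    [1, 0.5, -3.2, 0, 0],
    [1, 0.5, -3.2, 0, 0],
    [1, 0.5, -3.2, 0, 0],
    [1, 0.5, -3.2, 0, 0],
    [1, 0.4, -3.2, 0, 0],
    [1, 0, 0, 8, 0],
    [1, -1.2, 8, 0, 0],
    [1, -1.2, 8, 0, 0],
    [1, 0, 0, -4, 0],
    [1, 0, 0, -3.3, 0],
    [1, 0.5, -3.2, 0, 0],
    [1, 0.5, -3.2, 0, 0],
    [1, 0.5, -3.2, 0, 0],
    [1, 0.5, -3.2, 0, 0],
    [1, 0.4, -3.2, 0, 0],
  ],
)

```text
clock: 10.15
position: [0.4474, 0.0538, 0.0778]
ee_rot: [-3.13, -0.256, -0.002]
force: [-7.7, 1.3, 27.5]
width: 0.003
gripper_force: 12.5
```

```bash
cat > cmp.py <<'E'
from h import *
import sys
s=cam("scene");b=cv2.cvtColor(cv2.resize(s["image"][205:265,335:435],(800,480),interpolation=cv2.INTER_CUBIC),cv2.COLOR_RGB2GRAY)
save(cv2.resize(s["image"][205:265,335:435],(800,480),interpolation=cv2.INTER_CUBIC),sys.argv[1]+".png")
a=cv2.cvtColor(cv2.imread("pics/jack3.png"),cv2.COLOR_BGR2GRAY)
for n,(x,y,w,h) in {"bar":(420,280,70,90),"quad":(600,180,80,60),"rightbar":(560,250,80,60),"base":(550,400,110,50),"trayL":(200,230,80,50)}.items():
    t=a[y:y+h,x:x+w]; r=cv2.matchTemplate(b[y-30:y+h+30,x-20:x+w+20],t,cv2.TM_CCOEFF_NORMED);_,v,_,l=cv2.minMaxLoc(r);print(n,round(v,3),l[0]-20,l[1]-30)
print(observe()["position"])
E
python3 cmp.py jack4
```

```text
bar 0.863 -6 -5
quad 0.974 1 -1
rightbar 0.968 -1 -2
base 0.987 0 0
trayL 0.996 0 0
[0.44752468 0.05228674 0.07753689]
```

View pics/jack4.png

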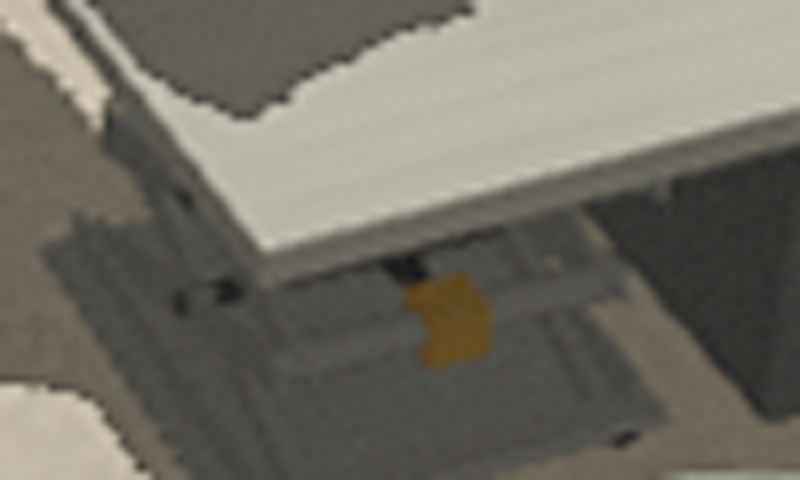

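drive_tool(
  steps=[
    [1, 0, 0, 8, 0],
    [1, -1.2, 8, 0, 0],
    [1, -1.2, 8, 0, 0],
    [1, 0, 0, -4, 0],
    [1, 0, 0, -3.3, 0],
    [1, 0.5, -3.2, 0, 0],
    [1, 0.5, -3.2, 0, 0],
    [1, 0.5, -3.2, 0, 0],
    [1, 0.5, -3.2, 0, 0],
    [1, 0.4, -3.2, 0, 0],
    [1, 0, 0, 0, 0],
  ],
)

```text
clock: 11.12
position: [0.4475, 0.0519, 0.0781]
ee_rot: [3.131, 0.254, 0.001]
force: [-4.7, -3.0, 23.5]
width: 0.007
gripper_force: 11.4
```

```bash
python3 cmp.py jack5; python3 - <<'E'
import cv2,numpy as np
ims=[cv2.imread(f"pics/jack{i}.png")[150:330,480:760] for i in (2,3,4,5)]
cv2.imwrite("pics/q5.png",np.vstack([np.hstack(ims[:2]),np.hstack(ims[2:])]))
for i in (2,3,4,5):
    g=cv2.imread(f"pics/jack{i}.png").mean(2); print(g[150:230:4,655:670].mean(1).round().astype(int))
E
```

```text
bar 0.913 0 -8
quad 0.958 0 -2
rightbar 0.934 -3 -5
base 0.984 0 0
trayL 0.991 -1 -1
[0.44768343 0.05159545 0.07802439]
[ 99  91  88  94  98 101  98  91  82  75  69  68  67  68  68  66  61  55
  50  49]
[102  94  91  97 102 104 100  91  84  81  76  72  70  71  66  61  55  53
  52  51]
[101  94  92  97 102 104  99  91  82  78  74  74  67  59  53  51  51  53
  53  51]
[100  94  92  97 101 103  99  92  84  79  69  62  55  52  51  53  53  51
  51  52]
```

View pics/q5.png

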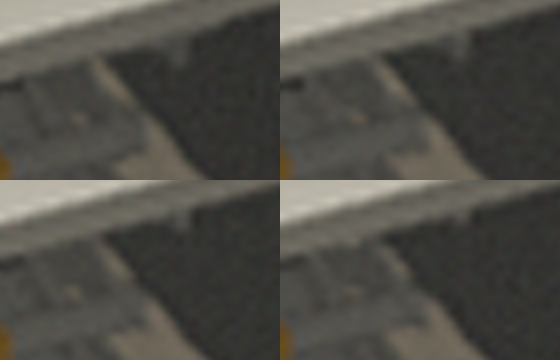

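drive_tool(
  steps=[
    [1, 0, 0, 35, 0],
    [1, 0, 0, 35, 0],
    [1, 27.7, 29.7, 10, 0],
    [1, 27.7, 29.7, 0, 0],
    [1, 27.7, 29.7, 0, 0],
    [1, 27.7, 29.7, 0, 0],
    [1, 27.7, 29.7, 0, 0],
    [1, 0, 0, -28, 0],
    [1, 0, 0, -5, 0],
    [1, 0, 0, 0, 0],
    [1, 0, 0, 0, 0],
  ],
)

```text
clock: 12.08
position: [0.585, 0.2001, 0.1228]
ee_rot: [3.13, 0.254, -0.003]
force: [-0.6, 0.0, -0.6]
width: 0.004
gripper_force: 0.0
```

drive_tool(
  steps=[
    [1, 0, 0, -1.3, 0],
    [1, 0, 0, 0, 0],
    [1, 0, 0, 0, 0],
  ],
)

```text
clock: 12.33
position: [0.5854, 0.1993, 0.1226]
ee_rot: [3.131, 0.251, -0.001]
force: [0.1, 0.3, 0.4]
width: 0.003
gripper_force: 0.0
```

drive_tool(
  steps=[
    [1, 0, 0, 33, 0],
    [1, -28, -26.2, 0, 0],
    [1, -28, -26.2, 0, 0],
    [1, -28, -26.2, 0, 0],
    [1, -28, -26.2, 0, 0],
    [1, -28, -26.2, 0, 0],
    [1, 0, 0, -38, 0],
    [1, 0, 0, -37, 0],
    [1, 0, 0, -2, 0],
    [1, 0, 0, 0, 0],
    [1, 0, 0, 0, 0],
  ],
)

```text
clock: 13.25
position: [0.446, 0.0702, 0.08]
ee_rot: [-3.13, -0.253, -0.002]
force: [-4.6, 3.9, 15.9]
width: 0.002
gripper_force: 8.2
```

drive_tool(
  steps=[
    [1, 0, 0, -1, 0],
    [1, 0.5, -3.2, 0, 0],
    [1, 0.5, -3.2, 0, 0],
    [1, 0.5, -3.2, 0, 0],
    [1, 0.4, -3.2, 0, 0],
    [1, 0, 0, 0, 0],
  ],
)

```text
clock: 13.75
position: [0.4479, 0.0575, 0.08]
ee_rot: [-3.13, -0.254, -0.003]
force: [-7.7, 2.2, 33.1]
width: 0.003
gripper_force: 16.0
```

```bash
python3 cmp.py jack6; python3 - <<'E'
import cv2,numpy as np
for i in (5,6):
    g=cv2.imread(f"pics/jack{i}.png").mean(2); print(g[150:230:4,655:670].mean(1).round().astype(int))
E
```

```text
bar 0.91 -2 -9
quad 0.944 1 -2
rightbar 0.917 -3 -5
base 0.986 0 0
trayL 0.992 -1 -1
[0.44793589 0.05730367 0.0799676 ]
[100  94  92  97 101 103  99  92  84  79  69  62  55  52  51  53  53  51
  51  52]
[101  94  92  97 101 103  99  92  84  79  70  61  54  51  49  50  50  50
  50  51]
```

drive_tool(
  steps=[
    [1, 0, 0, 35, 0],
    [1, 0, 0, 35, 0],
    [1, 27.7, 28.5, 8, 0],
    [1, 27.7, 28.5, 0, 0],
    [1, 27.7, 28.5, 0, 0],
    [1, 27.7, 28.5, 0, 0],
    [1, 27.2, 28.5, 0, 0],
    [1, 0, 0, -25, 0],
    [1, 0, 0, -4, 0],
    [1, 0, 0, 0, 0],
    [1, 0, 0, 0, 0],
  ],
)

```text
clock: 14.72
position: [0.585, 0.1976, 0.1269]
ee_rot: [3.13, 0.251, -0.002]
force: [-0.9, 0.5, -0.1]
width: 0.0
gripper_force: 0.0
```

drive_tool(
  steps=[
    [1, 0, 0, -1.5, 0],
    [1, 0, 0, 0, 0],
    [1, 0, 0, 0, 0],
  ],
)

```text
clock: 14.97
position: [0.5859, 0.1983, 0.1265]
ee_rot: [3.132, 0.251, 0.002]
force: [0.8, -0.2, 0.5]
width: 0.005
gripper_force: 0.0
```

```bash
python3 cmp.py jack7; python3 - <<'E'
import cv2,numpy as np
for i in (5,6,7):
    g=cv2.imread(f"pics/jack{i}.png").mean(2); print(g[150:230:4,655:670].mean(1).round().astype(int))
E
```

```text
bar 0.918 -1 -9
quad 0.94 1 -2
rightbar 0.927 -3 -6
base 0.985 0 0
trayL 0.991 -1 -1
[0.58589586 0.19835275 0.12635471]
[100  94  92  97 101 103  99  92  84  79  69  62  55  52  51  53  53  51
  51  52]
[101  94  92  97 101 103  99  92  84  79  70  61  54  51  49  50  50  50
  50  51]
[ 99 100 102 103 105 106 102  93  84  79  68  59  53  52  52  53  55  55
  54  53]
```

drive_tool(
  steps=[
    [1, 0, 0, -2, 0],
    [1, 0, 0, -1.5, 0],
    [1, 0, 0, 0, 0],
    [1, 0, 0, 0, 0],
  ],
)

```text
clock: 15.35
position: [0.5858, 0.1987, 0.1224]
ee_rot: [3.131, 0.252, 0.001]
force: [-1.0, -0.7, 4.6]
width: 0.003
gripper_force: 2.7
```

drive_tool(
  steps=[
    [1, 0, 0, -1, 0],
    [1, 0, 0, 0, 0],
    [1, 0, 0, 0, 0],
  ],
)

```text
clock: 15.6
position: [0.5859, 0.1987, 0.1223]
ee_rot: [3.131, 0.252, 0.001]
force: [-4.9, -3.2, 13.6]
width: 0.005
gripper_force: 7.0
```

drive_tool(
  steps=[
    [1, 0, 0, -1, 0],
    [1, 0, 0, 0, 0],
    [1, 0, 0, 0, 0],
  ],
)

```text
clock: 15.85
position: [0.5859, 0.1987, 0.1222]
ee_rot: [3.131, 0.252, 0.002]
force: [-8.0, -4.4, 22.3]
width: 0.002
gripper_force: 11.1
```

drive_tool(
  steps=[
    [1, 0, 0, 36, 0],
    [1, -28.2, -25.9, 0, 0],
    [1, -28.2, -25.9, 0, 0],
    [1, -28.2, -25.9, 0, 0],
    [1, -28.2, -25.9, 0, 0],
    [1, -28.2, -25.9, 0, 0],
    [1, 0, 0, -38, 0],
    [1, 0, 0, -36, 0],
    [1, 0, 0, 0, 0],
    [1, 0, 0, 0, 0],
  ],
)

```text
clock: 16.68
position: [0.445, 0.0698, 0.0817]
ee_rot: [-3.131, -0.253, -0.0]
force: [-0.4, -0.0, 1.6]
width: 0.003
gripper_force: 0.3
```

drive_tool(
  steps=[
    [1, 0, 0, -2, 0],
    [1, 0, 0, -1, 0],
    [1, 0, 0, -1, 0],
    [1, 0, 0, 0, 0],
  ],
)

```text
clock: 17.02
position: [0.4451, 0.0708, 0.0795]
ee_rot: [-3.13, -0.254, -0.002]
force: [-7.5, 2.6, 28.1]
width: 0.005
gripper_force: 13.7
```

drive_tool(
  steps=[
    [1, 0.5, -3.3, 0, 0],
    [1, 0.5, -3.3, 0, 0],
    [1, 0.5, -3.3, 0, 0],
    [1, 0, 0, 0, 0],
  ],
)

```text
clock: 17.35
position: [0.4463, 0.0623, 0.0803]
ee_rot: [-3.129, -0.256, -0.003]
force: [-12.6, 6.9, 41.7]
width: 0.004
gripper_force: 20.4
```

```bash
python3 cmp.py jack8; python3 - <<'E'
import cv2,numpy as np
for i in (6,8):
    g=cv2.imread(f"pics/jack{i}.png").mean(2); print(g[150:230:4,655:670].mean(1).round().astype(int))
E
```

```text
bar 0.895 -2 -9
quad 0.938 0 -2
rightbar 0.929 -3 -6
base 0.987 0 0
trayL 0.992 0 -1
[0.44632676 0.06214976 0.08027968]
[101  94  92  97 101 103  99  92  84  79  70  61  54  51  49  50  50  50
  50  51]
[102  94  92  98 102 104  99  90  82  78  68  59  51  50  49  50  51  51
  52  52]
```

drive_tool(
  steps=[
    [1, 0, 0, 35, 0],
    [1, 0, 0, 35, 0],
    [1, 27.9, 27.8, 8, 0],
    [1, 27.9, 27.8, 0, 0],
    [1, 27.9, 27.8, 0, 0],
    [1, 27.9, 27.8, 0, 0],
    [1, 27.9, 27.8, 0, 0],
    [1, 0, 0, -25, 0],
    [1, 0, 0, -5, 0],
    [1, 0, 0, -1, 0],
    [1, 0, 0, 0, 0],
  ],
)

```text
clock: 18.32
position: [0.5849, 0.1975, 0.1247]
ee_rot: [3.131, 0.252, -0.003]
force: [-0.5, -0.2, 0.3]
width: 0.005
gripper_force: 0.0
```

drive_tool(
  steps=[
    [1, 0, 0, -2, 0],
    [1, 0, 0, -1, 0],
    [1, 0, 0, 0, 0],
    [1, 0, 0, 0, 0],
  ],
)

```text
clock: 18.65
position: [0.5857, 0.1979, 0.1226]
ee_rot: [3.131, 0.251, 0.001]
force: [0.1, -0.6, -0.5]
width: 0.004
gripper_force: 0.0
```

drive_tool(
  steps=[
    [1, 0, 0, -1, 0],
    [1, 0, 0, 0, 0],
    [1, 0, 0, 0, 0],
  ],
)

```text
clock: 18.9
position: [0.5859, 0.198, 0.1224]
ee_rot: [3.131, 0.251, 0.001]
force: [-3.6, -1.6, 10.8]
width: 0.005
gripper_force: 5.1
```

```bash
python3 - <<'E'
import cv2,numpy as np
cv2.imwrite("pics/q8.png",np.vstack([cv2.resize(cv2.imread(f"pics/jack{i}.png")[100:330,200:760],(800,290)) for i in (4,8)]))
E
```

```text
(no output)
```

View pics/q8.png

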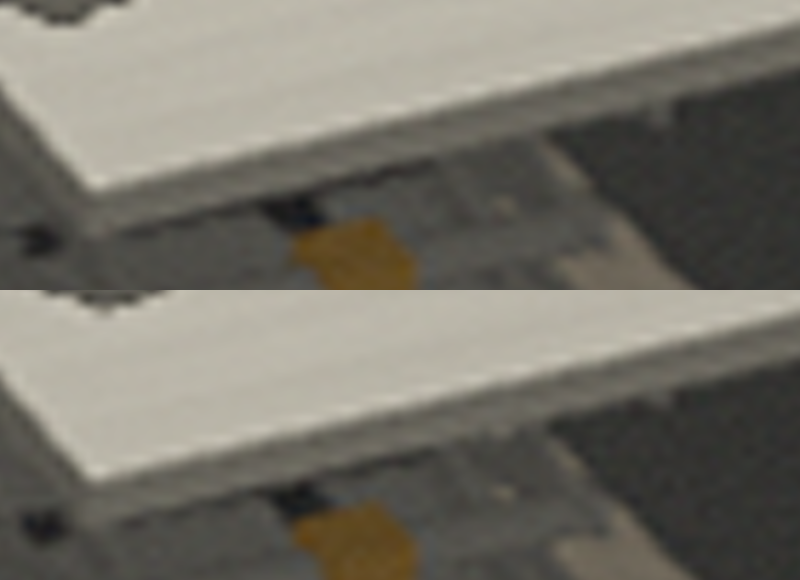

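drive_tool(
  steps=[
    [1, 0, 0, 36, 0],
    [1, -28.2, -25.7, 0, 0],
    [1, -28.2, -25.7, 0, 0],
    [1, -28.2, -25.7, 0, 0],
    [1, -28.2, -25.7, 0, 0],
    [1, -28.2, -25.7, 0, 0],
    [1, 0, 0, -38, 0],
    [1, 0, 0, -35, 0],
    [1, 0, 0, 0, 0],
    [1, 0, 0, 0, 0],
  ],
)

```text
clock: 19.73
position: [0.4445, 0.0697, 0.0836]
ee_rot: [3.131, 0.252, -0.002]
force: [-0.2, 0.3, 0.9]
width: 0.001
gripper_force: 0.0
```

drive_tool(
  steps=[
    [1, 0, 0, -1, 0],
    [1, 0, 0, 0, 0],
    [1, 0, 0, 0, 0],
  ],
)

```text
clock: 19.98
position: [0.4449, 0.07, 0.0834]
ee_rot: [3.131, 0.252, 0.001]
force: [0.6, -0.4, 1.0]
width: 0.004
gripper_force: 0.0
```

drive_tool(
  steps=[
    [1, 0, 0, -1, 0],
    [1, 0, 0, 0, 0],
    [1, 0, 0, 0, 0],
  ],
)

```text
clock: 20.23
position: [0.4447, 0.0699, 0.0821]
ee_rot: [3.131, 0.252, 0.0]
force: [1.1, 0.3, -0.3]
width: 0.003
gripper_force: 0.0
```

drive_tool(
  steps=[
    [1, 0, 0, -1, 0],
    [1, 0, 0, 0, 0],
    [1, 0, 0, 0, 0],
  ],
)

```text
clock: 20.48
position: [0.4448, 0.0699, 0.0814]
ee_rot: [3.131, 0.252, 0.001]
force: [-2.0, -0.4, 8.8]
width: 0.004
gripper_force: 3.8
```

drive_tool(
  steps=[
    [1, 0, 0, -1, 0],
    [1, 0, 0, 0, 0],
    [1, 0, 0, 0, 0],
  ],
)

```text
clock: 20.73
position: [0.4449, 0.07, 0.0809]
ee_rot: [3.131, 0.252, 0.001]
force: [-4.4, -0.4, 15.6]
width: 0.001
gripper_force: 7.8
```

drive_tool(
  steps=[
    [1, 0, 0, -1, 0],
    [1, 0, 0, 0, 0],
    [1, 0, 0, 0, 0],
  ],
)

```text
clock: 20.98
position: [0.4449, 0.0706, 0.0802]
ee_rot: [-3.131, -0.253, -0.002]
force: [-5.5, 1.3, 22.3]
width: 0.007
gripper_force: 11.0
```

drive_tool(
  steps=[
    [1, 0.5, -3.3, 0, 0],
    [1, 0.5, -3.3, 0, 0],
    [1, 0.5, -3.3, 0.5, 0],
    [1, 0, 0, 0, 0],
  ],
)

```text
clock: 21.32
position: [0.4461, 0.0623, 0.0811]
ee_rot: [-3.129, -0.255, -0.002]
force: [-10.6, 6.8, 29.9]
width: 0.004
gripper_force: 14.4
```

drive_tool(
  steps=[
    [1, 0, 0, 35, 0],
    [1, 0, 0, 35, 0],
    [1, 27.9, 27.8, 6, 0],
    [1, 27.9, 27.8, 0, 0],
    [1, 27.9, 27.8, 0, 0],
    [1, 27.9, 27.8, 0, 0],
    [1, 27.9, 27.8, 0, 0],
    [1, 0, 0, -25, 0],
    [1, 0, 0, -7, 0],
    [1, 0, 0, 0, 0],
    [1, 0, 0, 0, 0],
  ],
)

```text
clock: 22.23
position: [0.5853, 0.1989, 0.1234]
ee_rot: [3.131, 0.253, -0.001]
force: [0.4, 0.2, -0.0]
width: 0.009
gripper_force: 0.0
```

drive_tool(
  steps=[
    [1, 0, 0, -1, 0],
    [1, 0, 0, 0, 0],
    [1, 0, 0, 0, 0],
  ],
)

```text
clock: 22.48
position: [0.5853, 0.1984, 0.1229]
ee_rot: [3.131, 0.251, -0.0]
force: [-0.6, 0.6, 4.2]
width: 0.001
gripper_force: 2.3
```

```bash
python3 cmp.py jack9; python3 - <<'E'
import cv2,numpy as np
for i in (6,8,9):
    g=cv2.imread(f"pics/jack{i}.png").mean(2); print(g[150:230:4,655:670].mean(1).round().astype(int))
E
```

```text
bar 0.891 -4 -10
quad 0.935 -1 -4
rightbar 0.921 -4 -7
base 0.982 0 0
trayL 0.99 -1 -4
[0.58528336 0.19840966 0.12291077]
[101  94  92  97 101 103  99  92  84  79  70  61  54  51  49  50  50  50
  50  51]
[102  94  92  98 102 104  99  90  82  78  68  59  51  50  49  50  51  51
  52  52]
[ 99 102 104 103 105 106 100  91  80  72  62  56  52  52  52  52  52  52
  52  51]
```

drive_tool(
  steps=[
    [1, 0, 0, -1, 0],
    [1, 0, 0, 0, 0],
    [1, 0, 0, 0, 0],
  ],
)

```text
clock: 22.78
position: [0.5853, 0.1984, 0.1227]
ee_rot: [3.131, 0.251, 0.0]
force: [-4.9, -1.6, 13.0]
width: 0.004
gripper_force: 6.8
```

drive_tool(
  steps=[
    [1, 0, 0, 0, 0],
    [1, 0, 0, 0, 0],
  ],
)

```text
clock: 22.95
position: [0.5853, 0.1985, 0.1227]
ee_rot: [3.131, 0.251, -0.0]
force: [-4.5, -0.9, 14.0]
width: 0.008
gripper_force: 6.8
```

drive_tool(
  steps=[
    [1, 0, 0, 36, 0],
    [1, -27.8, -28.1, 0, 0],
    [1, -27.8, -28.1, 0, 0],
    [1, -27.8, -28.1, 0, 0],
    [1, -27.8, -28.1, 0, 0],
    [1, -27.6, -28.1, 0, 0],
    [1, 0, 0, -38, 0],
    [1, 0, 0, -36, 0],
    [1, 0, 0, 0, 0],
    [1, 0, 0, -2, 0],
    [1, 0, 0, 0, 0],
    [1, 0, 0, 0, 0],
  ],
)

```text
clock: 23.95
position: [0.4469, 0.0568, 0.0819]
ee_rot: [3.13, 0.25, -0.001]
force: [0.3, -5.0, 6.0]
width: 0.007
gripper_force: 3.5
```

drive_tool(
  steps=[
    [1, 0, 0, -1, 0],
    [1, 0, 0, -0.5, 0],
    [1, 0, 0, 0, 0],
  ],
)

```text
clock: 24.2
position: [0.4471, 0.0568, 0.0811]
ee_rot: [3.13, 0.25, 0.0]
force: [-3.5, -5.6, 18.9]
width: 0.004
gripper_force: 9.8
```

drive_tool(
  steps=[
    [1, -0.4, 3, 0, 0],
    [1, -0.4, 2.5, 0, 0],
    [1, 0, 0, 0, 0],
  ],
)

```text
clock: 24.45
position: [0.4463, 0.063, 0.0813]
ee_rot: [3.13, 0.251, 0.001]
force: [-4.3, -3.9, 20.1]
width: 0.004
gripper_force: 10.0
```

drive_tool(
  steps=[
    [1, 0, 0, 35, 0],
    [1, 0, 0, 35, 0],
    [1, 27.8, 27.1, 6, 0],
    [1, 27.8, 27.1, 0, 0],
    [1, 27.8, 27.1, 0, 0],
    [1, 27.8, 27.1, 0, 0],
    [1, 27.8, 27.1, 0, 0],
    [1, 0, 0, -25, 0],
    [1, 0, 0, -7, 0],
    [1, 0, 0, 0, 0],
    [1, 0, 0, 0, 0],
  ],
)

```text
clock: 25.37
position: [0.5844, 0.1988, 0.1238]
ee_rot: [3.131, 0.252, -0.003]
force: [0.2, 0.0, 1.2]
width: 0.0
gripper_force: 0.0
```

drive_tool(
  steps=[
    [1, 0, 0, -1, 0],
    [1, 0, 0, 0, 0],
    [1, 0, 0, 0, 0],
  ],
)

```text
clock: 25.62
position: [0.5849, 0.1987, 0.1232]
ee_rot: [3.131, 0.251, -0.0]
force: [0.4, -0.0, -0.1]
width: 0.006
gripper_force: 0.0
```

drive_tool(
  steps=[
    [1, 0, 0, -1, 0],
    [1, 0, 0, 0, 0],
    [1, 0, 0, 0, 0],
  ],
)

```text
clock: 25.87
position: [0.5851, 0.199, 0.1224]
ee_rot: [3.131, 0.252, 0.0]
force: [-2.0, -2.0, 5.3]
width: 0.004
gripper_force: 2.6
```

```bash
cat > meas.py <<'E'
from h import *
import sys
t=cam("top");s=cam("scene")
def blobs(d,lo,hi,roi,amin):
    h=cv2.cvtColor(cv2.GaussianBlur(d["image"],(3,3),0),cv2.COLOR_RGB2HSV);m=cv2.inRange(h,lo,hi)
    z=np.zeros_like(m);x0,y0,x1,y1=roi;z[y0:y1,x0:x1]=m[y0:y1,x0:x1]
    z=cv2.morphologyEx(z,cv2.MORPH_CLOSE,np.ones((5,5),np.uint8))
    cs=cv2.findContours(z,cv2.RETR_EXTERNAL,cv2.CHAIN_APPROX_NONE)[0]
    return [c for c in cs if cv2.contourArea(c)>amin]
for c in blobs(t,(100,120,25),(125,255,255),(230,130,530,300),60):
    (u,v),r=cv2.minEnclosingCircle(c);bx=cv2.boundingRect(c);print("top",bx,round(r,1),"circ",plane(t,u,v,.047).round(4),"box",plane(t,bx[0]+bx[2]/2-.5,bx[1]+bx[3]/2-.5,.047).round(4))
for c in blobs(s,(100,120,25),(125,255,255),(100,180,330,275),60):
    x,y,w,h=cv2.boundingRect(c)
    # rim ellipse: collar width w; rim top at y; use top-left..: centre of rim = (x+w/2, y + b), b from pitch
    P=plane(s,x+w/2-.5,y+h/2,.03);v=np.array(s["xyz"])-P;sp=v[2]/np.linalg.norm(v)
    print("scene",(x,y,w,h),plane(s,x+w/2-.5,y-.5+w/2*sp,.05).round(4))
for d,n,roi in((t,"top",(400,140,470,190)),(s,"scene",(165,240,235,290))):
    for c in blobs(d,(0,140,60),(8,255,255),roi,3)+blobs(d,(172,140,60),(180,255,255),roi,3):print(n,"red",cv2.boundingRect(c))
if len(sys.argv)>1:
    o=cv2.resize(t["image"][110:280,230:490],(780,510),interpolation=cv2.INTER_CUBIC);save(o,sys.argv[1])
print(observe()["position"],observe()["clock"])
E
python3 meas.py
```

```text
top (363, 203, 17, 17) 8.9 circ [ 0.4311 -0.1806  0.047 ] box [ 0.4311 -0.1806  0.047 ]
top (446, 186, 18, 18) 9.1 circ [ 0.4835 -0.4403  0.047 ] box [ 0.4846 -0.4404  0.047 ]
top (371, 163, 17, 18) 8.8 circ [ 0.5553 -0.2064  0.047 ] box [ 0.5546 -0.2065  0.047 ]
scene (251, 235, 23, 27) [ 0.5587 -0.2044  0.05  ]
scene (151, 233, 24, 27) [ 0.4885 -0.4392  0.05  ]
scene (254, 205, 21, 25) [ 0.4315 -0.1782  0.05  ]
top red (419, 160, 5, 5)
top red (441, 161, 5, 4)
scene red (177, 252, 7, 10)
scene red (207, 247, 8, 12)
[0.58512594 0.19903682 0.12243641] 25.9667
```

drive_tool(
  steps=[
    [0.5, 0, 0, 40, 0],
    [0, 0, 0, 40, 0],
    [0, -15.4, -37.8, 0, 0],
    [0, -15.4, -37.8, 0, 0],
    [0, -15.4, -37.8, 0, 0],
    [0, -15.4, -37.8, 0, 0],
    [0, -15.4, -37.8, 0, 0],
    [0, -15.4, -37.8, 0, 0],
    [0, -15.4, -37.8, 0, 0],
    [0, -15.4, -37.8, 0, 0],
    [0, -15.4, -37.8, 0, 0],
    [0, -15.4, -37.8, 0, 0],
    [0, 0, 0, -40, 0],
    [0, 0, 0, -40, 0],
    [0, 0, 0, -25, 0],
    [0, 0, 0, 0, 0],
    [0, 0, 0, 0, 0],
  ],
)

```text
clock: 27.38
position: [0.4304, -0.1782, 0.0966]
ee_rot: [-3.13, -0.253, 0.004]
force: [0.6, -1.4, 0.8]
width: 1.0
gripper_force: 0.0
```

```bash
python3 meas.py
```

```text
top (446, 186, 18, 18) 9.1 circ [ 0.4838 -0.4404  0.047 ] box [ 0.4846 -0.4404  0.047 ]
top (371, 163, 16, 14) 8.6 circ [ 0.5561 -0.2065  0.047 ] box [ 0.5608 -0.205   0.047 ]
scene (250, 235, 24, 27) [ 0.5596 -0.2058  0.05  ]
scene (151, 233, 24, 27) [ 0.4885 -0.4392  0.05  ]
scene (254, 205, 21, 25) [ 0.4315 -0.1782  0.05  ]
top red (419, 160, 5, 5)
top red (441, 161, 5, 5)
scene red (177, 252, 7, 10)
scene red (207, 247, 8, 11)
[ 0.43227979 -0.17861325  0.09849055] 27.4833
```

drive_tool(
  steps=[
    [0, 0, 0, -35, 0],
    [0, 0, 0, -28, 0],
    [0, 0, 0, -4, 0],
    [0, 0, 0, 0, 0],
    [1, 0, 0, 0, 0],
    [1, 0, 0, 0, 0],
    [1, 0, 0, 0, 0],
    [1, 0, 0, 0, 0],
  ],
  grip_force=8,
)

```text
clock: 28.15
position: [0.432, -0.1789, 0.0312]
ee_rot: [3.13, 0.252, 0.003]
force: [0.6, 0.2, -0.8]
width: 0.762
gripper_force: 0.0
```

drive_tool(
  steps=[
    [1, 0, 0, 0, 0],
    [1, 0, 0, 0, 0],
    [1, 0, 0, 0, 0],
  ],
)

```text
clock: 28.4
position: [0.4316, -0.1788, 0.0306]
ee_rot: [3.131, 0.252, 0.002]
force: [-0.6, 0.0, 7.2]
width: 0.659
gripper_force: 8.0
```

drive_tool(
  steps=[
    [1, 0, 0, 35, 0],
    [1, 0, 0, 35, 0],
    [1, 0, 0, 35, 0],
    [1, 0, 0, 35, 0],
    [1, 0, 0, 0, 0],
  ],
)

```text
clock: 28.82
position: [0.4344, -0.1793, 0.1761]
ee_rot: [3.128, 0.252, 0.014]
force: [1.1, -0.3, -1.3]
width: 0.661
gripper_force: 8.0
```

drive_tool(
  steps=[
    [1, 0, 0, 30, 0],
    [1, 21.4, 33, 0, 0],
    [1, 21.4, 33, 0, 0],
    [1, 21.4, 33, 0, 0],
    [1, 21.4, 33, 0, 0],
    [1, 21.4, 33, 0, 0],
    [1, 21.4, 33, 0, 0],
    [1, 21.4, 33, 0, 0],
    [1, 21.4, 33, 0, 0],
    [1, 0, 0, -25, 0],
    [1, 0, 0, -15, 0],
    [1, 0, 0, 0, 0],
    [1, 0, 0, 0, 0],
  ],
)

```text
clock: 29.9
position: [0.6014, 0.0851, 0.1592]
ee_rot: [3.131, 0.252, -0.004]
force: [-0.6, -0.8, 0.3]
width: 0.659
gripper_force: 8.0
```

drive_tool(
  steps=[
    [1, 0, 0, -3, 0],
    [1, 0, 0, -2.5, 0],
    [1, 0, 0, 0, 0],
    [1, 0, 0, 0, 0],
  ],
)

```text
clock: 30.23
position: [0.6025, 0.0851, 0.1551]
ee_rot: [3.131, 0.251, 0.001]
force: [0.1, -0.4, 0.4]
width: 0.661
gripper_force: 8.0
```

drive_tool(
  steps=[
    [1, 0, 0, -0.7, 0],
    [1, 0, 0, 0, 0],
    [1, 0, 0, 0, 0],
  ],
)

```text
clock: 30.48
position: [0.6024, 0.0854, 0.154]
ee_rot: [3.131, 0.252, 0.0]
force: [-0.4, 0.5, -1.6]
width: 0.66
gripper_force: 8.0
```

drive_tool(
  steps=[
    [1, 0, 0, -1, 0],
    [1, 0, 0, 0, 0],
    [1, 0, 0, 0, 0],
  ],
)

```text
clock: 30.73
position: [0.6024, 0.0855, 0.1529]
ee_rot: [3.131, 0.252, 0.0]
force: [-0.5, 0.3, 0.5]
width: 0.661
gripper_force: 8.0
```

drive_tool(
  steps=[
    [1, 0, 0, -0.7, 0],
    [1, 0, 0, 0, 0],
    [1, 0, 0, 0, 0],
  ],
)

```text
clock: 30.98
position: [0.6025, 0.0855, 0.1528]
ee_rot: [3.131, 0.252, 0.001]
force: [-2.0, -0.3, 6.0]
width: 0.663
gripper_force: 8.0
```

drive_tool(
  steps=[
    [0.3, 0, 0, 0, 0],
    [0, 0, 0, 0, 0],
    [0, 0, 0, 0, 0],
    [0, 0, 0, 0, 0],
    [0, 0, 0, 30, 0],
    [0, 0, 0, 30, 0],
    [0, -5.5, -36.4, 0, 0],
    [0, -5.5, -36.4, 0, 0],
    [0, -5.6, -36.4, 0, 0],
    [0, -5.6, -36.4, 0, 0],
    [0, -5.6, -36.4, 0, 0],
    [0, -5.6, -36.4, 0, 0],
    [0, -5.6, -36.4, 0, 0],
    [0, -5.6, -36.4, 0, 0],
    [0, 0, 0, -40, 0],
    [0, 0, 0, -30, 0],
    [0, 0, 0, 0, 0],
  ],
)

```text
clock: 32.4
position: [0.5537, -0.2058, 0.1366]
ee_rot: [-3.128, -0.249, 0.014]
force: [-1.7, 0.5, -0.0]
width: 0.997
gripper_force: 0.0
```

```bash
sed -i 's/(100,180,330,275),60/(100,160,420,275),60/' meas.py; cat >> meas.py <<'E'
for c in blobs(t,(100,120,25),(125,255,255),(250,110,320,200),60):
    (u,v),r=cv2.minEnclosingCircle(c);print("stack top",r,u,v,plane(t,u,v,.17).round(4))
for c in blobs(s,(100,120,25),(125,255,255),(340,120,420,275),60):
    x,y,w,h=cv2.boundingRect(c);P=plane(s,x+w/2-.5,y+h/2,.15);v=np.array(s["xyz"])-P;sp=v[2]/np.linalg.norm(v)
    print("stack scene",(x,y,w,h),[plane(s,x+w/2-.5,y-.5+w/2*sp,z).round(4) for z in(.172,.196,.22)])
E
python3 meas.py
```

```text
top (446, 186, 18, 18) 9.1 circ [ 0.4835 -0.4403  0.047 ] box [ 0.4846 -0.4404  0.047 ]
top (372, 172, 18, 8) 8.7 circ [ 0.5467 -0.2111  0.047 ] box [ 0.542 -0.211  0.047]
top (275, 138, 19, 20) 9.9 circ [0.6286 0.0895 0.047 ] box [0.6274 0.0894 0.047 ]
scene (251, 235, 23, 27) [ 0.5587 -0.2044  0.05  ]
scene (151, 233, 24, 27) [ 0.4885 -0.4392  0.05  ]
scene (372, 187, 24, 28) [0.4346 0.1578 0.05  ]
top red (441, 161, 5, 4)
scene red (177, 252, 7, 10)
scene red (207, 247, 8, 11)
[ 0.55722609 -0.2051929   0.14186705] 32.5
stack top 9.945247650146484 284.0 147.1052703857422 [0.5997 0.0823 0.17  ]
stack scene (372, 187, 24, 28) [array([0.6027, 0.0865, 0.172 ]), array([0.6357, 0.0725, 0.196 ]), array([0.6688, 0.0585, 0.22  ])]
```

drive_tool(
  steps=[
    [0, 0, 0, -40, 0],
    [0, 0, 0, -40, 0],
    [0, 0, 0, -26, 0],
    [0, 0, 0, -4, 0],
    [0, 0, 0, 0, 0],
    [1, 0, 0, 0, 0],
    [1, 0, 0, 0, 0],
    [1, 0, 0, 0, 0],
    [1, 0, 0, 0, 0],
    [1, 0, 0, 0, 0],
    [1, 0, 0, 0, 0],
    [1, 0, 0, 0, 0],
  ],
)

```text
clock: 33.5
position: [0.5582, -0.206, 0.0329]
ee_rot: [3.131, 0.252, 0.002]
force: [-0.4, -0.4, 6.7]
width: 0.659
gripper_force: 8.0
```

drive_tool(
  steps=[
    [1, 0, 0, 20, 0],
    [1, 0, 0, 36, 0],
    [1, 0, 0, 36, 0],
    [1, 0, 0, 36, 0],
    [1, 0, 0, 36, 0],
    [1, 0, 0, 36, 0],
    [1, 5.5, 36.4, 0, 0],
    [1, 5.5, 36.4, 0, 0],
    [1, 5.5, 36.4, 0, 0],
    [1, 5.5, 36.4, 0, 0],
    [1, 5.5, 36.4, 0, 0],
    [1, 5.5, 36.4, 0, 0],
    [1, 5.5, 36.4, 0, 0],
    [1, 5.5, 36.4, 0, 0],
    [1, 0, 0, 0, 0],
    [1, 0, 0, 0, 0],
    [1, 0, 0, 0, 0],
  ],
)

```text
clock: 34.92
position: [0.6015, 0.085, 0.2319]
ee_rot: [3.131, 0.253, -0.001]
force: [0.9, -0.4, -0.7]
width: 0.66
gripper_force: 8.0
```

```bash
python3 meas.py n1.png
```

```text
top (446, 186, 18, 18) 9.1 circ [ 0.4835 -0.4403  0.047 ] box [ 0.4846 -0.4404  0.047 ]
scene (151, 233, 24, 27) [ 0.4885 -0.4392  0.05  ]
scene (372, 160, 27, 55) [0.3012 0.2123 0.05  ]
top red (419, 160, 5, 5)
top red (441, 161, 5, 4)
scene red (177, 252, 7, 10)
scene red (207, 247, 8, 11)
[0.60165431 0.08367615 0.23197987] 35.0167
stack scene (372, 160, 27, 55) [array([0.4896, 0.1327, 0.172 ]), array([0.5266, 0.117 , 0.196 ]), array([0.5637, 0.1014, 0.22  ])]
```

drive_tool(
  steps=[
    [1, 0.5, 1, -20, 0],
    [1, 0, 0, -12, 0],
    [1, 0, 0, -6, 0],
    [1, 0, 0, -6, 0],
    [1, 0, 0, 0, 0],
    [1, 0, 0, 0, 0],
  ],
)

```text
clock: 35.52
position: [0.6022, 0.0862, 0.1881]
ee_rot: [3.131, 0.252, -0.001]
force: [0.5, -0.1, -0.2]
width: 0.66
gripper_force: 8.0
```

drive_tool(
  steps=[
    [1, 0, 0, -3, 0],
    [1, 0, 0, -3, 0],
    [1, 0, 0, 0, 0],
    [1, 0, 0, 0, 0],
  ],
)

```text
clock: 35.85
position: [0.6021, 0.0865, 0.1821]
ee_rot: [3.131, 0.252, -0.0]
force: [-0.4, 1.2, -0.9]
width: 0.653
gripper_force: 8.0
```

drive_tool(
  steps=[
    [1, 0, 0, -1.5, 0],
    [1, 0, 0, -1, 0],
    [1, 0, 0, 0, 0],
    [1, 0, 0, 0, 0],
  ],
)

```text
clock: 36.18
position: [0.6021, 0.0864, 0.1796]
ee_rot: [3.131, 0.252, -0.0]
force: [0.0, -0.1, -0.9]
width: 0.66
gripper_force: 8.0
```

drive_tool(
  steps=[
    [1, 0, 0, -1, 0],
    [1, 0, 0, 0, 0],
    [1, 0, 0, 0, 0],
  ],
)

```text
clock: 36.43
position: [0.6024, 0.0865, 0.179]
ee_rot: [3.131, 0.252, 0.001]
force: [-0.9, -0.7, 2.5]
width: 0.657
gripper_force: 8.0
```

drive_tool(
  steps=[
    [0.3, 0, 0, 0, 0],
    [0, 0, 0, 0, 0],
    [0, 0, 0, 0, 0],
    [0, 0, 0, 0, 0],
    [0, 0, 0, 30, 0],
    [0, 0, 0, 25, 0],
    [0, -8.3, -37.6, 0, 0],
    [0, -8.3, -37.6, 0, 0],
    [0, -8.3, -37.6, 0, 0],
    [0, -8.3, -37.6, 0, 0],
    [0, -8.3, -37.6, 0, 0],
    [0, -8.3, -37.6, 0, 0],
    [0, -8.3, -37.6, 0, 0],
    [0, -8.3, -37.6, 0, 0],
    [0, -8.3, -37.6, 0, 0],
    [0, -8.3, -37.6, 0, 0],
    [0, -8.3, -37.6, 0, 0],
    [0, -8.3, -37.6, 0, 0],
    [0, -8.3, -37.6, 0, 0],
    [0, -8.3, -37.6, 0, 0],
  ],
)

```text
clock: 38.1
position: [0.4852, -0.4417, 0.2336]
ee_rot: [3.131, 0.252, 0.0]
force: [0.5, -0.2, 0.3]
width: 0.999
gripper_force: 0.0
```

drive_tool(
  steps=[
    [0, 0, 0, -40, 0],
    [0, 0, 0, -40, 0],
    [0, 0, 0, -20, 0],
    [0, 0, 0, 0, 0],
    [0, 0, 0, 0, 0],
  ],
)

```text
clock: 38.52
position: [0.4856, -0.4396, 0.133]
ee_rot: [-3.13, -0.252, 0.002]
force: [-0.5, -0.9, 0.6]
width: 1.003
gripper_force: 0.0
```

```bash
python3 meas.py
```

```text
top (274, 135, 20, 22) 10.8 circ [0.633  0.0911 0.047 ] box [0.6337 0.0911 0.047 ]
scene (151, 233, 24, 27) [ 0.4885 -0.4392  0.05  ]
scene (372, 179, 25, 36) [0.3974 0.1732 0.05  ]
scene red (177, 252, 7, 10)
scene red (207, 247, 8, 12)
scene red (177, 259, 8, 4)
[ 0.48720638 -0.44051318  0.13561297] 38.6167
stack top 10.842453956604004 283.5 145.73809814453125 [0.6037 0.0837 0.17  ]
stack scene (372, 179, 25, 36) [array([0.5712, 0.0995, 0.172 ]), array([0.6054, 0.085 , 0.196 ]), array([0.6395, 0.0706, 0.22  ])]
```

drive_tool(
  steps=[
    [0, 0, 0, -40, 0],
    [0, 0, 0, -36, 0],
    [0, 0, 0, -22, 0],
    [0, 0, 0, -4, 0],
    [0, 0, 0, 0, 0],
    [1, 0, 0, 0, 0],
    [1, 0, 0, 0, 0],
    [1, 0, 0, 0, 0],
    [1, 0, 0, 0, 0],
    [1, 0, 0, 0, 0],
    [1, 0, 0, 0, 0],
    [1, 0, 0, 0, 0],
  ],
)

```text
clock: 39.62
position: [0.4864, -0.4405, 0.0325]
ee_rot: [3.13, 0.252, 0.002]
force: [0.0, 0.7, 5.4]
width: 0.659
gripper_force: 8.0
```

drive_tool(
  steps=[
    [1, 0, 0, 30, 0],
    [1, 0, 0, 40, 0],
    [1, 0, 0, 40, 0],
    [1, 0, 0, 40, 0],
    [1, 0, 0, 40, 0],
    [1, 0, 0, 40, 0],
    [1, 8.3, 37.6, 0, 0],
    [1, 8.3, 37.6, 0, 0],
    [1, 8.3, 37.6, 0, 0],
    [1, 8.3, 37.6, 0, 0],
    [1, 8.3, 37.6, 0, 0],
    [1, 8.3, 37.6, 0, 0],
    [1, 8.3, 37.6, 0, 0],
    [1, 8.3, 37.6, 0, 0],
    [1, 8.3, 37.6, 0, 0],
    [1, 8.3, 37.6, 0, 0],
    [1, 8.3, 37.6, 0, 0],
    [1, 8.3, 37.6, 0, 0],
    [1, 8.3, 37.6, 0, 0],
    [1, 8.3, 37.6, 0, 0],
  ],
)

```text
clock: 41.28
position: [0.6021, 0.0882, 0.2616]
ee_rot: [3.131, 0.252, -0.0]
force: [0.8, -0.3, -0.7]
width: 0.654
gripper_force: 8.0
```

drive_tool(
  steps=[
    [1, 0, 0, 0, 0],
    [1, 0, 0, 0, 0],
    [1, 0, 0, -20, 0],
    [1, 0, 0, -12, 0],
    [1, 0, 0, -10, 0],
    [1, 0, 0, -6, 0],
    [1, 0, 0, 0, 0],
    [1, 0, 0, 0, 0],
  ],
)

```text
clock: 41.95
position: [0.6022, 0.0859, 0.2137]
ee_rot: [3.131, 0.251, -0.0]
force: [-0.2, -0.5, -0.3]
width: 0.66
gripper_force: 8.0
```

Expected seat: TCP ≈ 0.1702 + 0.0325 = 0.2027.

drive_tool(
  steps=[
    [1, 0, 0, -3.5, 0],
    [1, 0, 0, -3.5, 0],
    [1, 0, 0, -2.5, 0],
    [1, 0, 0, 0, 0],
    [1, 0, 0, 0, 0],
  ],
)

```text
clock: 42.37
position: [0.6021, 0.0865, 0.204]
ee_rot: [3.131, 0.252, -0.0]
force: [0.0, 0.6, -0.2]
width: 0.658
gripper_force: 8.0
```

drive_tool(
  steps=[
    [1, 0, 0, -1.5, 0],
    [1, 0, 0, 0, 0],
    [1, 0, 0, 0, 0],
  ],
)

```text
clock: 42.62
position: [0.6023, 0.0865, 0.2027]
ee_rot: [-3.131, -0.252, -0.0]
force: [-0.1, 0.1, -0.4]
width: 0.657
gripper_force: 8.0
```

drive_tool(
  steps=[
    [1, 0, 0, -0.7, 0],
    [1, 0, 0, 0, 0],
    [0.3, 0, 0, 0, 0],
    [0, 0, 0, 0, 0],
    [0, 0, 0, 0, 0],
    [0, 0, 0, 0, 0],
    [0, 0, 0, 30, 0],
    [0, 0, 0, 25, 0],
    [0, -3.7, -37, 0, 0],
    [0, -3.7, -37, 0, 0],
    [0, -3.7, -37, 0, 0],
    [0, -3.7, -37, 0, 0],
    [0, -3.7, -37, 0, 0],
    [0, 0, 0, 0, 0],
  ],
)

```text
clock: 43.78
position: [0.5823, -0.1088, 0.2565]
ee_rot: [3.128, 0.235, -0.003]
force: [-0.2, -1.1, 0.2]
width: 1.003
gripper_force: 0.0
```

```bash
python3 meas.py; python3 - <<'E'
from h import *
t=cam("top");s=cam("scene")
print(tri(t,(421,162),s,(210.5,252.5)).round(4),tri(t,(443,162.5),s,(180,256.5)).round(4))
g=cv2.cvtColor(t["image"],cv2.COLOR_RGB2HSV)[145:185,405:432]
m=((g[...,2]<50)|((g[...,1]>150)&((g[...,0]<8)|(g[...,0]>172)))).astype(np.uint8)
k,_,st,ce=cv2.connectedComponentsWithStats(m);i=1+np.argmax(st[1:,4]);print(st[i],ce[i]+[405,145],plane(t,*(ce[i]+[405,145]),.045).round(4))
# scene bottle: horizontal centre of bottle body & base
o=np.zeros((560,800,3),np.uint8)
o[:280,:400]=cv2.resize(s["image"][235:285,160:240][:,:],(400,250))[:280] if 0 else cv2.resize(s["image"][230:286,160:240],(400,280),interpolation=cv2.INTER_CUBIC)
o[:280,400:]=cv2.resize(t["image"][140:189,400:470],(400,280),interpolation=cv2.INTER_CUBIC)
o[280:,:400]=cv2.resize(s["image"][160:244,340:460],(400,280),interpolation=cv2.INTER_CUBIC)
o[280:,400:]=cv2.resize(t["image"][115:199,240:360],(400,280),interpolation=cv2.INTER_CUBIC)
save(o,"ink.png")
E
```

```text
top (273, 133, 20, 24) 12.0 circ [0.6369 0.0911 0.047 ] box [0.6369 0.0943 0.047 ]
scene (372, 170, 26, 45) [0.3533 0.1912 0.05  ]
top red (419, 160, 5, 6)
top red (441, 161, 5, 4)
scene red (177, 252, 7, 10)
scene red (207, 247, 8, 11)
[ 0.58330282 -0.10083752  0.25669785] 43.8833
stack top 12.020915031433105 283.5 144.5 [0.6073 0.0838 0.17  ]
stack scene (372, 170, 26, 45) [array([0.5338, 0.1148, 0.172 ]), array([0.5692, 0.0998, 0.196 ]), array([0.6047, 0.0848, 0.22  ])]
[ 0.5828 -0.3316  0.0641] [ 0.5814 -0.4     0.0658]
[ 8 14 11 10 76] [418.15789474 163.14473684] [ 0.5827 -0.3298  0.045 ]
```

View pics/ink.png

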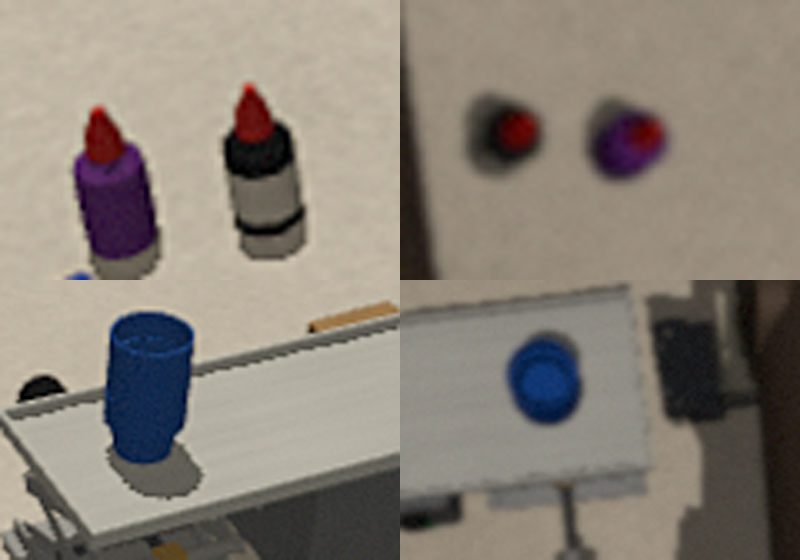

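```bash
python3 -c "
from h import *
o=observe();print(o['joints'].round(2),o['ee_rot'],o['position'])"
```

```text
[ 0.31  0.38 -0.32  1.59  0.13  1.19 -1.45] [-3.13051634e+00 -2.53545375e-01 -3.57383606e-05] [ 0.58374836 -0.09741595  0.25685357]
```

drive_tool(
  steps=[
    [0.2, 0, -25, 0, 0.12],
    [0.2, 0, -26, 0, 0.12],
    [0.2, 0, -26, 0, 0.12],
    [0.2, 0, -26, 0, 0.12],
    [0.2, 0, -26, 0, 0.12],
    [0.2, 0, -26, 0, 0.12],
    [0.2, 0, -26, 0, 0.12],
    [0.2, 0, -26, 0, 0.12],
    [0.2, 0, -26, 0, 0.12],
    [0.2, 0, 0, -20, 0.12],
    [0.2, 0, 0, -30, 0.12],
    [0.2, 0, 0, -30, 0.12],
    [0.2, 0, 0, -30, 0.12],
    [0.2, 0, 0, 0, 0],
    [0.2, 0, 0, 0, 0],
  ],
)

```text
clock: 45.23
position: [0.5835, -0.3298, 0.1459]
ee_rot: [-2.049, -2.377, -0.001]
force: [0.7, -0.2, 0.3]
width: 0.798
gripper_force: 0.0
```

drive_tool(
  steps=[
    [0.2, 0, -1, -40, 0],
    [0.2, 0, 0, -40, 0],
    [0.2, 0, 0, -30, 0],
    [0.2, 0, 0, -11, 0],
    [0.2, 0, 0, 0, 0],
    [0.2, 0, 0, 0, 0],
  ],
)

```text
clock: 45.73
position: [0.5855, -0.3325, 0.0283]
ee_rot: [2.049, 2.379, 0.002]
force: [-0.2, -0.6, 1.6]
width: 0.802
gripper_force: 0.0
```

drive_tool(
  steps=[
    [1, 0, 0, 0, 0],
    [1, 0, 0, 0, 0],
    [1, 0, 0, 0, 0],
    [1, 0, 0, 0, 0],
    [1, 0, 0, 0, 0],
    [1, 0, 0, 0, 0],
    [1, 0, 0, 0, 0],
    [1, 0, 0, 0, 0],
    [1, 0, 0, 0, 0],
    [1, 0, 0, 0, 0],
  ],
  grip_force=12,
)

```text
clock: 46.57
position: [0.5837, -0.3326, 0.026]
ee_rot: [2.049, 2.381, -0.0]
force: [-1.7, -0.6, 3.2]
width: 0.363
gripper_force: 12.0
```

drive_tool(
  steps=[
    [1, 0, 0, 20, 0],
    [1, 0, 0, 40, 0],
    [1, 0, 0, 40, 0],
    [1, 0, 0, 40, 0],
    [1, 0, 0, 40, 0],
    [1, 0, 0, 40, 0],
    [1, 0, 0, 40, 0],
    [1, 0.5, 36, 0, 0],
    [1, 0.5, 36, 0, 0],
    [1, 0.5, 36, 0, 0],
    [1, 0.5, 36, 0, 0],
    [1, 0.5, 36, 0, 0],
    [1, 0.5, 36, 0, 0],
  ],
)

```text
clock: 47.65
position: [0.5862, -0.1149, 0.2857]
ee_rot: [-2.049, -2.381, 0.0]
force: [0.4, 0.3, 0.1]
width: 0.364
gripper_force: 12.0
```

drive_tool(
  steps=[
    [1, 0.5, 36, 0, 0],
    [1, 0.5, 36, 0, 0],
    [1, 0.5, 36, 0, 0],
    [1, 0.5, 36, 0, 0],
    [1, 0.5, 36, 0, 0],
    [1, 0.5, 36, 0, 0],
    [1, 0.5, 36, 0, 0],
    [1, 0.5, 37, 0, 0],
    [1, 0, 0, 0, 0],
    [1, 0, 0, 0, 0],
    [1, 0, 0, 0, 0],
  ],
)

```text
clock: 48.57
position: [0.5906, 0.1722, 0.2855]
ee_rot: [2.048, 2.382, -0.001]
force: [0.2, -0.6, -0.9]
width: 0.366
gripper_force: 12.0
```

drive_tool(
  steps=[
    [1, 0, 0, -40, 0],
    [1, 0, 0, -40, 0],
    [1, 0, 0, -35, 0],
    [1, 0, 0, -14, 0],
    [1, 0, 0, -4, 0],
    [1, 0, 0, 0, 0],
    [1, 0, 0, 0, 0],
  ],
)

```text
clock: 49.15
position: [0.5916, 0.1719, 0.1541]
ee_rot: [2.05, 2.379, 0.002]
force: [0.3, 0.4, -0.7]
width: 0.364
gripper_force: 12.0
```

drive_tool(
  steps=[
    [1, 0, 0, -2, 0],
    [1, 0, 0, -1, 0],
    [1, 0, 0, 0, 0],
    [1, 0, 0, 0, 0],
  ],
)

```text
clock: 49.48
position: [0.591, 0.1726, 0.1506]
ee_rot: [2.048, 2.381, 0.001]
force: [-0.6, -0.6, -0.8]
width: 0.363
gripper_force: 12.0
```

drive_tool(
  steps=[
    [1, 0, 0, -1, 0],
    [1, 0, 0, 0, 0],
    [1, 0, 0, 0, 0],
  ],
)

```text
clock: 49.73
position: [0.5906, 0.1725, 0.1489]
ee_rot: [2.049, 2.382, -0.0]
force: [0.2, -0.8, -0.0]
width: 0.359
gripper_force: 12.0
```

drive_tool(
  steps=[
    [1, 0, 0, -1, 0],
    [1, 0, 0, 0, 0],
    [1, 0, 0, 0, 0],
  ],
)

```text
clock: 49.98
position: [0.5908, 0.1726, 0.148]
ee_rot: [2.049, 2.382, 0.0]
force: [-1.5, 0.8, 1.2]
width: 0.365
gripper_force: 12.0
```

drive_tool(
  steps=[
    [0.55, 0, 0, 0, 0],
    [0.5, 0, 0, 0, 0],
    [0.4, 0, 0, 0, 0],
    [0.3, 0, 0, 0, 0],
    [0.3, 0, 0, 0, 0],
    [0.3, 0, 0, 20, 0],
    [0.3, 0, 0, 40, 0],
    [0.3, 0, 0, 40, 0],
    [0.3, 0, 0, 40, 0],
    [0.3, -30, 15, 0, 0],
    [0.3, -30, 15, 0, 0],
    [0.3, -30, 15, 0, 0],
    [0.3, -30, 15, 0, 0],
    [0.3, -30, 15, 0, 0],
    [0.3, 0, 0, 0, 0],
    [0.3, 0, 0, 0, 0],
  ],
)

```text
clock: 51.32
position: [0.4392, 0.2486, 0.2885]
ee_rot: [2.044, 2.384, 0.001]
force: [0.6, -1.5, -0.1]
width: 0.696
gripper_force: 0.0
```

```bash
python3 cmp.py jack10; python3 - <<'E'
from h import *
t=cam("top");s=cam("scene")
o=np.zeros((560,800,3),np.uint8)
o[:,:400]=cv2.resize(s["image"][140:280,340:440],(400,560),interpolation=cv2.INTER_CUBIC)
o[:280,400:]=cv2.resize(t["image"][115:199,240:360],(400,280),interpolation=cv2.INTER_CUBIC)
o[280:530,400:]=cv2.resize(s["image"],(400,250))
save(o,"fin.png")
E
```

```text
bar 0.884 -3 -10
quad 0.938 0 -2
rightbar 0.931 -3 -6
base 0.981 0 0
trayL 0.991 -1 -1
[0.44064304 0.24750547 0.28825312]
```

View pics/fin.png

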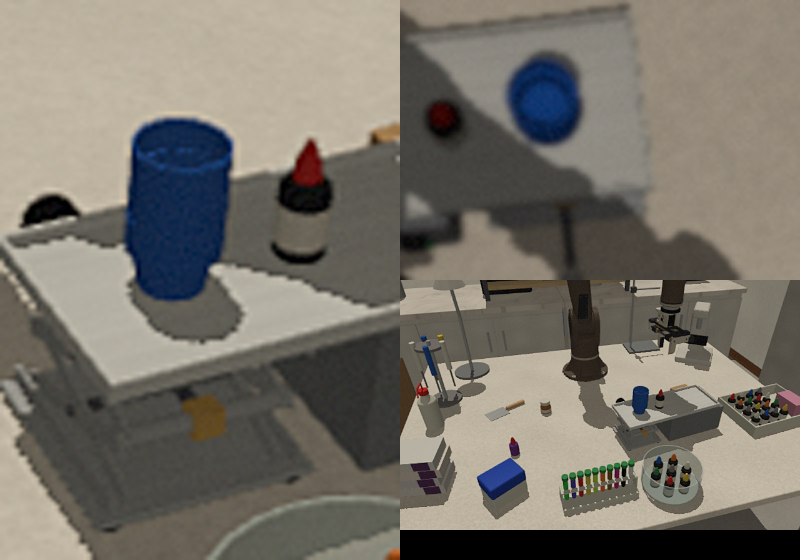

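```bash
python3 -c "
from cell import arm
print(arm.sign_off())"
```

```text
the job is handed in; nothing more can be done
None
```

The job is handed in: the jack platform is raised to the tray with no lift measured on the last touch check, the three blue beakers are nested on the tray over it, and the black red-capped ink bottle stands beside the stack. The jack overshot by about 0.5 mm and I turned it back before loading. One press on the knob read 41.7 N, just over the 40 N limit if that limit also counts the fingers.

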